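# Open the hold-down arm of a test cell and hold it up

## Robot

A 6-joint arm with a two-finger parallel gripper is mounted at the origin on the work surface. World frame = base frame: x ahead of the robot, y to its left, z up, the work surface at z = 0. Lengths are in m, angles in rad, forces in N, time in s.
With the tool pointing down it reaches from about 0.35 to 0.775 m from the base axis. Payload 5.5 kg.
Tool frame: the origin (TCP) lies midway between the tips of the shut fingers; the grasp point (between the pads) lies hold_point_z behind it (hold_point_z is the distance from the TCP to the grasp point, in m); z points along the fingers, y is the direction in which the jaws open and shut (so a half turn about z gives the same grasp; the last joint's range is limited). The gripper opens to 85 mm and grips with 20 to 120 N. Pads are 22 mm wide; open, the fingers measure 114 mm over their backs; the gripper's body (76 mm by 85 mm) begins 54 mm behind the grasp point. The pads swing forward as they close: fully open they stand 13 mm farther back than shut.
Start: joints at [1.063, 0.313, 0.046, 1.304, 0, 1.431], TCP at [0.207, 0.537, 0.231] pointing down, gripper open.
Joint ranges: [-2.76, 2.76], [-0.86, 1.69], [-1.03, 1.26], [-2.2, 2.34], [-1.47, 1.5], [-3.14, 3.14]. Speed limits (rad/s): [2.57, 2.57, 3.14, 3.14, 3.14, 3.14].

## Interface

Orientations are given as a unit quaternion [w, x, y, z].
In Python, from workcell import * gives the robot as it stands. The module is installed in compiled form; this text tells all that it offers.
- The arm moves only by the tool jog_arm, never from a script. Its argument "plan" is a list of rows, each a list of 6 numbers: the shift along the world's x, y, z in m, then the turn, a rotation vector about the world's x, y, z in degrees. A call has exactly 10 rows; each row shifts and turns the commanded pose from where the row before left it; what a row does not reach is not made up. A row lasts 1/10 s, in which the tool goes at most 50 mm and 8.59 degrees, less where a joint would pass 70% of its speed; a pose out of reach is approached as far as the arm can. A call with a gripper value outside its range is refused whole. "hand" is the opening, from 0 (shut) to 1 (fully open), set as the call begins (left out, the last holds). The fingers move at their own pace and stop on an object; "force" is the grip in N (left out, the last holds). Time passes only in rows, so rows that do not move let the fingers close, or fill a call up. It gives the time, the measured TCP pose, the force and the opening at its end, in the units of the state.
- get_state(): the state, without advancing time (a new reading comes with each control period).
- read_camera(name): name is "side" or "top"; returns the picture (400x640x3 uint8, red, green, blue); there is no depth.
- calibration(name): a dict with "K" (3x3 intrinsics, pixels), "world_to_cam" (4x4, takes a point from world to camera coordinates). Camera axes: x right, y down, z forward; pixel columns grow to the right and rows downward; lengths in m; the calibration is good to about 2 mm. A picture is of the moment at which its call begins. calibration takes no time and is no camera call.
- hand_in(): hands the job in, once; it reports no verdict.
The state is a dict: "clock": time; "joint_pos": joint angles; "qvel": joint speeds; "tau": joint torques, N m; "tcp_pos": TCP position; "orientation": TCP orientation; "wrist_force": force on the tool from outside, world axes, zero at the start; "ft_torque": the same for the moment, N m; "finger_gap": finger opening in m.
Only numpy, scipy, OpenCV 4.12 (cv2) and the standard library are available. Lean on these libraries where they do the work, as an engineer would, in place of code of your own. Each camera call takes 0.05 s, during which the arm holds its last target.

## Task

The gas test cell in the bench station is to be swapped, so open its hold-down arm and hold it up for a colleague: pull the red latch knob sideways, away from the arm, against its spring until the bolt is out of the keeper post, then lift the arm by that knob up off the ball on the cell's lid. Finish while still holding the arm up by the knob with the gripper, at about 35 degrees, and do not let go or put anything down. Leave the cell seated in its place, and do not disturb the jar, the gasket and the spanner lying beside the station.

Things in the scene. Friction and masses are not known exactly. Their poses are not given: they have to be found in the camera images.
- knob_grip (a point): mid-waist of the red latch knob, on its axis, 120 mm above the table at first. Waist 21 mm across, 30 long, lying along y; 36 mm head at the +y end, 30 mm collar at the -y end. y: pull direction, away from the arm (arm's middle 59 mm to -y). x: along the arm to the hinge. Slides with the latch, swings with the arm. 60 mm free to either side along x, 100 below, open above
- hinge_axis (a point): fixed point on the arm's hinge axis, mid-width of the arm, 120 mm above the table. y: hinge axis, level, same way as the pull. x: level, from the knob end to the hinge. With the arm down the knob's waist is at x -225, y +59 mm here (y +71 mm, latch fully pulled); it swings on a 225 mm radius
- hold_arm (a joint): angle of the blue hold-down arm (bar 258 x 26 x 28 mm, about 0.7 kg with its latch), rad: 0 = down, socket resting on the cell's ball; grows as the knob end rises (0.61 = 35 degrees, knob 129 mm higher), stop at 1.25. Swings easily, falls when let go; about 4 N upward at the knob carries it. Bolt home: it rises only about 0.01
- latch (a joint): how far the bolt is pulled, m: 0 = home, 8 mm deep in the steel keeper post on the arm's -y side; clear of it from 0.008; 0.012 = fully pulled (stop). The spring pulls back with 6 N at 0, 10 N at 0.012. Once the knob is 30 mm higher, the bolt is above the post and may go back or stay pulled
- knob: the red latch knob; origin mid-waist, as point knob_grip. It turns freely about its own y axis on the bolt's stem, so it can stay square in the gripper while the arm swings
- cell: steel gas test cell, loose, 0.9 kg, standing in three dowels on the base plate under the middle of the arm; 80 mm across, 94 mm high with the 24 mm brass ball on top of its lid; origin at the centre of its underside, z up
- jar_mid (a point): bystander: capped amber glass jar, 48 mm across, 85 mm high, upright on the table beside the station; this point is at its middle
- gasket: bystander: green flat gasket ring, 72 mm across, 10 mm thick, lying on the table; origin at the centre of its underside
- spanner: bystander: steel spanner 170 mm long lying along its x axis on the table, on the keeper post's side of the station; origin mid-length at its underside
- socket (a point): bottom of the ball socket on the underside of the arm, 125 mm from the hinge axis; with the arm down it sits on the ball
- ball_top (a point): top of the brass ball (24 mm) on the cell's lid, 106 mm above the table

How it is judged:
By the outcome, as a careful person would: the job done as asked, in the order asked, and still so for the second after the job is handed in, while the arm keeps its last pose, push and grip.
It also fails if it takes over 35 s, if anything falls off the work surface, if the arm or the gripper's body presses on something with over 40 N, if the wrist force passes 120 N, or if a joint passes its speed limit or range.

## Working session

There is one attempt and no reset: what is moved stays moved. The work goes in short steps, Python scripts to look and compute and a tool call to move; the robot and the scene stay as the last step left them, time stands still between calls to the robot, and variables do not carry over. Pictures are saved under pics/ and viewed, and the job is handed in when it is done.

Besides the shell and the picture viewer there is one more tool, called after ">>>" as name([rows], argument=value, ...), one row to a line, values as JSON. jog_arm: Moves the arm, as the interface text tells. Its arguments: {"type":"object","properties":{"plan":{"type":"array","items":{"type":"array","items":{"type":"number"}}},"hand":{"type":"number"},"force":{"type":"number"}},"required":["plan"]}

```bash
mkdir -p pics
python3 - <<'E'
from workcell import *
import cv2
for n in("side","top"):
    cv2.imwrite(f"pics/{n}0.png",read_camera(n)[:,:,::-1]); c=calibration(n); print(n,c["K"].tolist(),c["world_to_cam"].round(4).tolist())
s=get_state(); print({k:(v if not hasattr(v,'round') else v.round(4)) for k,v in s.items()})
try: print(hold_point_z)
except Exception as e: print(e)
E
```

```text
side [[429.5647367156062, 0.0, 310.1533541858495], [0.0, 429.5647367156062, 198.22441019788337], [0.0, 0.0, 1.0]] [[-0.9248, -0.3804, 0.0076, 0.6259], [-0.2849, 0.6792, -0.6763, 0.2021], [0.2521, -0.6277, -0.7365, 0.9063], [0.0, 0.0, 0.0, 1.0]]
top [[435.9355909670426, 0.0, 316.5698921555106], [0.0, 435.9355909670426, 207.6990931374847], [0.0, 0.0, 1.0]] [[0.0114, -0.9997, 0.0209, 0.0457], [-0.9954, -0.0133, -0.0948, 0.6665], [0.0951, -0.0197, -0.9953, 0.9509], [0.0, 0.0, 0.0, 1.0]]
{'clock': 0.1, 'joint_pos': array([1.0634, 0.314 , 0.0451, 1.3036, 0.    , 1.4312]), 'qvel': array([ 0.0001, -0.0004,  0.0021, -0.0002,  0.0001, -0.0011]), 'tau': array([ 2.30000e-03, -4.81725e+01,  2.99244e+01,  1.28000e-02,
       -2.00000e-04,  0.00000e+00]), 'tcp_pos': array([0.2065, 0.5361, 0.2305]), 'orientation': array([-3.000e-04,  1.829e-01,  9.831e-01, -8.000e-04]), 'wrist_force': array([ 0.9551, -0.3457, -0.2223]), 'ft_torque': array([ 0.0212,  0.0067, -0.0107]), 'finger_gap': 0.08564353500623428}
0.0187
```

View pics/side0.png

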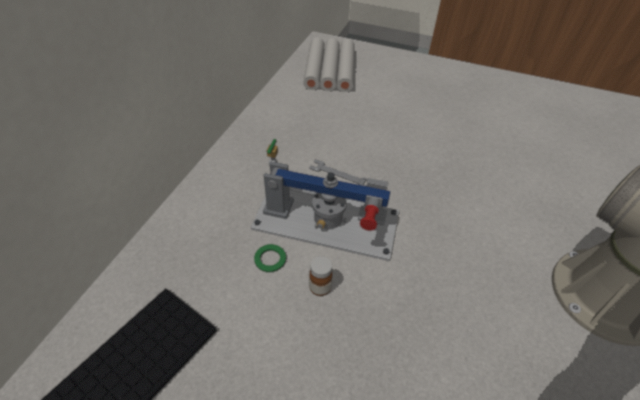

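View pics/top0.png

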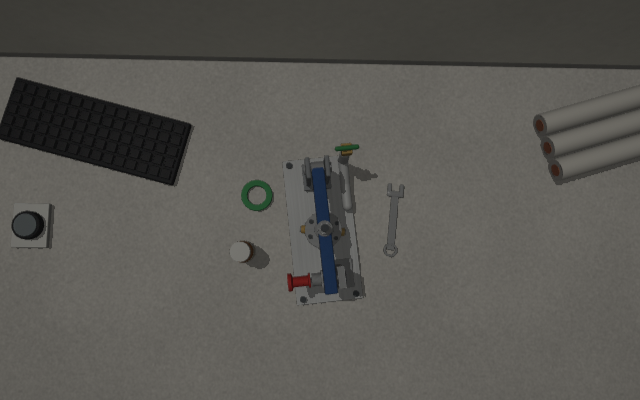

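Run:
```python
import cv2
a=cv2.imread("pics/top0.png")[140:310,230:410]; cv2.imwrite("pics/top0c.png",cv2.resize(a,None,fx=3.5,fy=3.5,interpolation=cv2.INTER_CUBIC))
a=cv2.imread("pics/side0.png")[160:260,240:410]; cv2.imwrite("pics/side0c.png",cv2.resize(a,None,fx=4.5,fy=4.5,interpolation=cv2.INTER_CUBIC))
```

```text
(no output)
```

View pics/top0c.png

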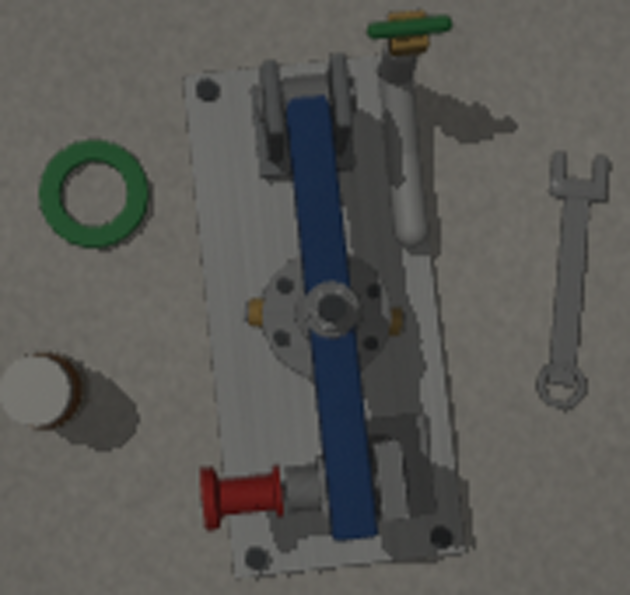

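View pics/side0c.png

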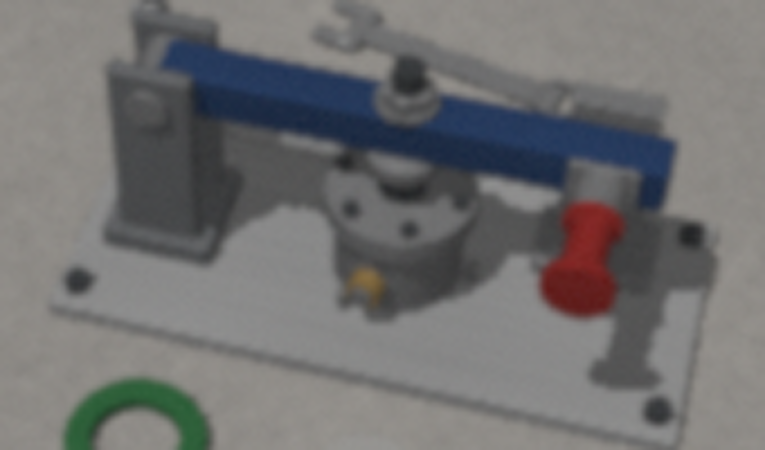

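```bash
cat > h.py <<'E'
from workcell import *
import numpy as np
C={n:calibration(n) for n in("side","top")}
def ray(n,u,v):
    c=C[n];W=c["world_to_cam"];R=W[:3,:3];o=-R.T@W[:3,3]
    return o,R.T@np.linalg.solve(c["K"],[u,v,1.])
def atz(n,u,v,z):
    o,d=ray(n,u,v);return o+d*(z-o[2])/d[2]
def proj(n,p):
    c=C[n];q=c["K"]@(c["world_to_cam"]@np.r_[p,1])[:3];return q[:2]/q[2]
def tri(a,b):
    o1,d1=ray("top",*a);o2,d2=ray("side",*b)
    t=np.linalg.lstsq(np.c_[d1,-d2],o2-o1,rcond=None)[0];p,q=o1+t[0]*d1,o2+t[1]*d2
    return (p+q)/2,np.linalg.norm(p-q)
E
python3 - <<'E'
from h import *
T=lambda x,y:(x/3.5+230,y/3.5+140); S=lambda x,y:(x/4.5+240,y/4.5+160)
k=T(248,493);ks=S(593,243)
print(tri(k,ks), atz("top",*k,.12),atz("side",*ks,.12), atz("top",*k,.1305))
# arm axis top z ~.134
a=atz("top",*T(308,98),.134);b=atz("top",*T(354,538),.134);print(a,b,np.linalg.norm(a-b),np.degrees(np.arctan2(*(a-b)[[1,0]])))
# base plate left edge (left corners)
for z in (.0,.012):
  a=atz("top",*T(187,77),z);b=atz("top",*T(237,576),z);print(a,b,np.degrees(np.arctan2(*(a-b)[[1,0]])))
for n,q in (("ball/arm nut",T(331,308)),): print(n,atz("top",*q,.15))
# knob axis: head center , collar
p=atz("top",*T(212,498),.12);q=atz("top",*T(281,490),.12);print(p,q,np.degrees(np.arctan2(*(p-q)[[1,0]])))
a1=atz("top",*T(288,99),.134);b1=atz("top",*T(332,540),.134);a2=atz("top",*T(329,97),.134);b2=atz("top",*T(376,535),.134)
print(a1,b1,a2,b2,[np.degrees(np.arctan2(*(v)[[1,0]])) for v in (a1-b1,a2-b2)])
E
```

```text
(array([0.50699637, 0.08513347, 0.12257869]), np.float64(0.004290049656318552)) [0.50890117 0.08567593 0.12      ] [0.50530718 0.08227333 0.12      ] [0.50965202 0.08552944 0.1305    ]
[0.73715342 0.05398991 0.134     ] [0.48532534 0.02517494 0.134     ] 0.25347127138207964 6.527577135042886
[0.77540116 0.13225795 0.        ] [0.44692417 0.09370665 0.        ] 6.6938271373375695
[0.77298664 0.13155626 0.012     ] [0.44841753 0.0934636  0.012     ] 6.693827137337573
ball/arm nut [0.6145065  0.04006394 0.15      ]
[0.50585416 0.10632572 0.12      ] [0.51079674 0.06670667 0.12      ] 97.1110623032938
[0.7363873  0.06560273 0.134     ] [0.4840948  0.03761757 0.134     ] [0.73792895 0.04178766 0.134     ] [0.48711505 0.01272567 0.134     ] [np.float64(6.329571799392268), np.float64(6.609430296803452)]
```

>>> jog_arm([
  [0.027, -0.041, 0, 0, 0, -6.2],
  [0.027, -0.041, 0, 0, 0, -6.2],
  [0.027, -0.041, 0, 0, 0, -6.2],
  [0.027, -0.041, 0, 0, 0, -6.2],
  [0.027, -0.041, 0, 0, 0, -6.2],
  [0.027, -0.041, 0, 0, 0, -6.2],
  [0.027, -0.041, 0, 0, 0, -6.2],
  [0.027, -0.041, 0, 0, 0, -6.2],
  [0.027, -0.041, 0, 0, 0, -6.2],
  [0.027, -0.041, 0, 0, 0, -6.2],
], hand=0.7)

```text
clock: 1.1
tcp_pos: [0.4773, 0.1247, 0.2311]
orientation: [-0.0, 0.665, 0.747, -0.0]
wrist_force: [1.0, 0.8, 0.3]
finger_gap: 0.0604
```

>>> jog_arm([
  [0.006, -0.008, 0, 0, 0, 0],
  [0.008, -0.01, 0, 0, 0, 0],
  [0.008, -0.01, 0, 0, 0, 0],
  [0.006, -0.007, 0, 0, 0, 0],
  [0.003, -0.003, -0.01, 0, 0, 0],
  [0, 0, -0.02, 0, 0, 0],
  [0, 0, -0.02, 0, 0, 0],
  [0, 0, -0.01, 0, 0, 0],
  [0, 0, 0, 0, 0, 0],
  [0, 0, 0, 0, 0, 0],
])

```text
clock: 2.1
tcp_pos: [0.5077, 0.089, 0.1715]
orientation: [0.0, 0.663, 0.749, 0.0]
wrist_force: [-0.2, 0.5, -0.2]
finger_gap: 0.0596
```

Run:
```python
from h import *
import cv2
for n,(x0,x1,y0,y1) in (("side",(280,440,140,260)),("top",(220,380,180,300))):
    im=np.ascontiguousarray(read_camera(n)[:,:,::-1]); p=get_state()["tcp_pos"]
    cv2.imwrite(f"pics/{n}1.png",cv2.resize(im[y0:y1,x0:x1],None,fx=5,fy=5,interpolation=cv2.INTER_CUBIC)); q=proj(n,p);print(n,q,(q-[x0,y0])*5)
print(get_state()["tcp_pos"],get_state()["orientation"])
```

```text
side [372.39725533 198.87065829] [461.98627667 294.35329147]
top [298.76994445 283.10725047] [393.84972223 515.53625234]
[0.50838617 0.08883674 0.17228744] [6.31676541e-04 6.62928617e-01 7.48682097e-01 6.05909153e-04]
```

View pics/side1.png

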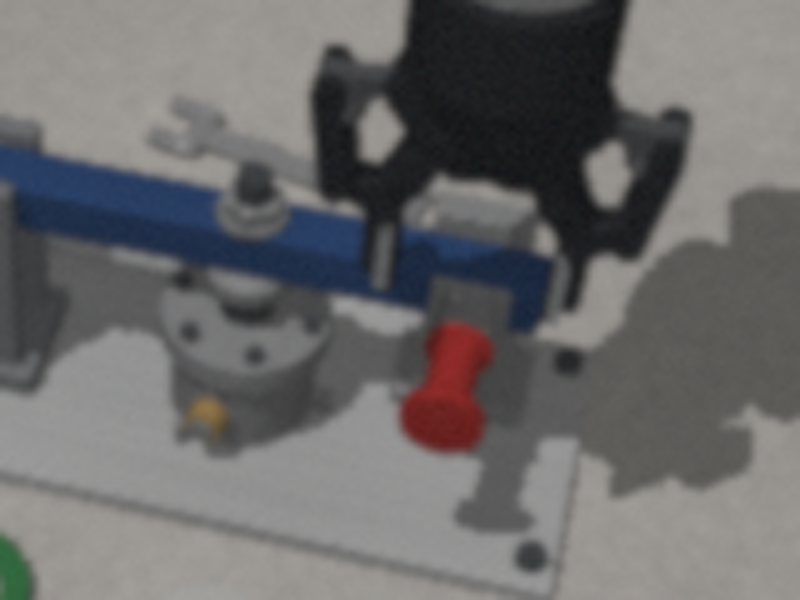

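View pics/top1.png

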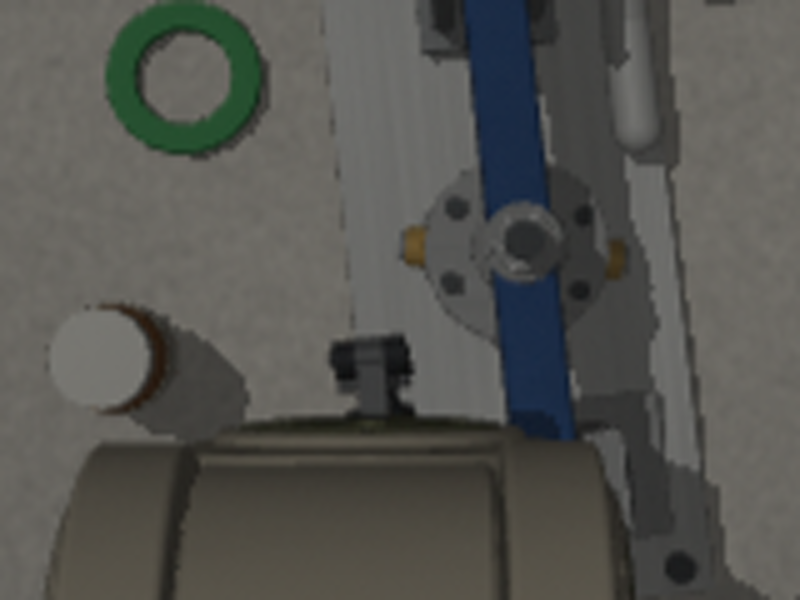

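Run:
```python
from h import *
u=np.array([.9934,.1149,0]);n=np.array([-.1149,.9934,0])
def s(p): return ((proj("side",p)-[280,140])*5).round(), ((proj("top",p)-[230,140])*3.5).round()
k=np.array([.508,.0865,.12])
for d in (-21,-15,0,15,21): print(d,*s(k+n*d/1000))
p=np.array([.508,.0887,.172-.0])
for d in (-37,-30,30,37):
  for w in (-11,11):
    for z in (0,-.01): print(d,w,z,s(p+u*d/1000+n*w/1000-[0,0,z])[0])
```

```text
-21 [459. 339.] [283. 491.]
-15 [456. 349.] [272. 492.]
0 [450. 375.] [247. 495.]
15 [443. 402.] [221. 497.]
21 [440. 413.] [210. 498.]
-37 -11 0 [560. 294.]
-37 -11 -0.01 [563. 277.]
-37 11 0 [551. 334.]
-37 11 -0.01 [555. 317.]
-30 -11 0 [542. 290.]
-30 -11 -0.01 [546. 273.]
-30 11 0 [533. 330.]
-30 11 -0.01 [537. 313.]
30 -11 0 [394. 260.]
30 -11 -0.01 [396. 242.]
30 11 0 [383. 298.]
30 11 -0.01 [385. 281.]
37 -11 0 [377. 256.]
37 -11 -0.01 [379. 239.]
37 11 0 [365. 295.]
37 11 -0.01 [367. 278.]
```

>>> jog_arm([
  [0, -0.0015, -0.01, 0, 0, 0],
  [0, 0, -0.015, 0, 0, 0],
  [0, 0, -0.015, 0, 0, 0],
  [0, 0, -0.015, 0, 0, 0],
  [0, 0, -0.01, 0, 0, 0],
  [0, 0, -0.006, 0, 0, 0],
  [0, 0, 0, 0, 0, 0],
  [0, 0, 0, 0, 0, 0],
  [0, 0, 0, 0, 0, 0],
  [0, 0, 0, 0, 0, 0],
])

```text
clock: 3.2
tcp_pos: [0.5083, 0.0871, 0.101]
orientation: [0.001, 0.663, 0.749, 0.0]
wrist_force: [-0.4, 0.7, -0.1]
finger_gap: 0.0593
```

Run:
```python
from h import *
import cv2
for n,(x0,x1,y0,y1) in (("side",(300,440,150,250)),):
    im=np.ascontiguousarray(read_camera(n)[:,:,::-1])
    cv2.imwrite(f"pics/{n}2.png",cv2.resize(im[y0:y1,x0:x1],None,fx=5.5,fy=5.5,interpolation=cv2.INTER_CUBIC))
s=get_state();print(s["tcp_pos"],s["wrist_force"])
```

```text
[0.50820214 0.08710119 0.10087726] [ 0.15863522  0.13923129 -0.20114134]
```

View pics/side2.png

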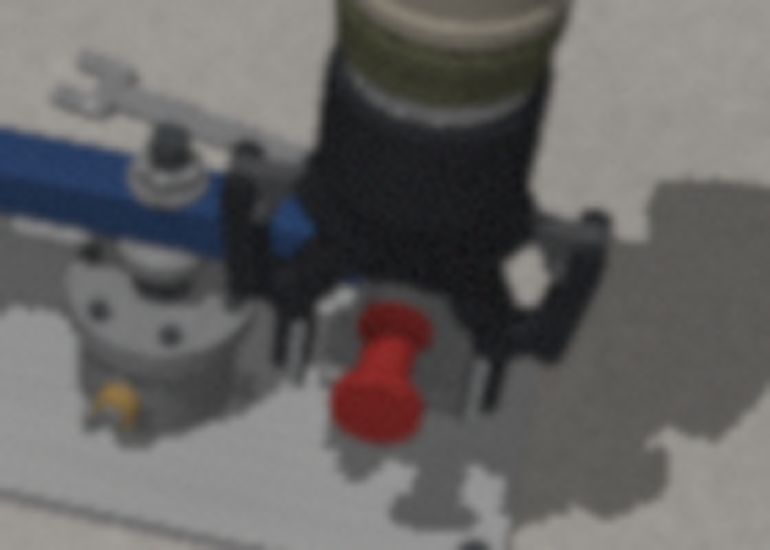

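>>> jog_arm([
  [0, 0, 0, 0, 0, 0],
  [0, 0, 0, 0, 0, 0],
  [0, 0, 0, 0, 0, 0],
  [0, 0, 0, 0, 0, 0],
  [0, 0, 0, 0, 0, 0],
  [0, 0, 0, 0, 0, 0],
  [0, 0, 0, 0, 0, 0],
  [0, 0, 0, 0, 0, 0],
  [0, 0, 0, 0, 0, 0],
  [0, 0, 0, 0, 0, 0],
], hand=0, force=35)

```text
clock: 4.25
tcp_pos: [0.5084, 0.0872, 0.1005]
orientation: [0.0, 0.663, 0.749, 0.001]
wrist_force: [5.5, 2.3, -0.5]
finger_gap: 0.0198
```

>>> jog_arm([
  [-0.0002, 0.0015, 0, 0, 0, 0],
  [-0.0002, 0.0015, 0, 0, 0, 0],
  [-0.0002, 0.0015, 0, 0, 0, 0],
  [-0.0002, 0.0015, 0, 0, 0, 0],
  [-0.0002, 0.0015, 0, 0, 0, 0],
  [-0.0002, 0.0015, 0, 0, 0, 0],
  [-0.0001, 0.0015, 0, 0, 0, 0],
  [0, 0, 0, 0, 0, 0],
  [0, 0, 0, 0, 0, 0],
  [0, 0, 0, 0, 0, 0],
])

```text
clock: 5.25
tcp_pos: [0.5075, 0.095, 0.1006]
orientation: [0.002, 0.664, 0.748, -0.001]
wrist_force: [6.1, -7.5, -0.1]
finger_gap: 0.0196
```

Run:
```python
from h import *
import cv2
for n,(x0,x1,y0,y1) in (("side",(300,440,150,250)),):
    im=np.ascontiguousarray(read_camera(n)[:,:,::-1])
    cv2.imwrite(f"pics/{n}3.png",cv2.resize(im[y0:y1,x0:x1],None,fx=5.5,fy=5.5,interpolation=cv2.INTER_CUBIC))
s=get_state();print(s["tcp_pos"],s["wrist_force"],s["ft_torque"],s["finger_gap"])
```

```text
[0.50753073 0.09500714 0.10058053] [ 6.50462039 -8.32485649  0.17609729] [-1.40941081 -1.00634161  0.04670782] 0.019842012029298275
```

View pics/side3.png

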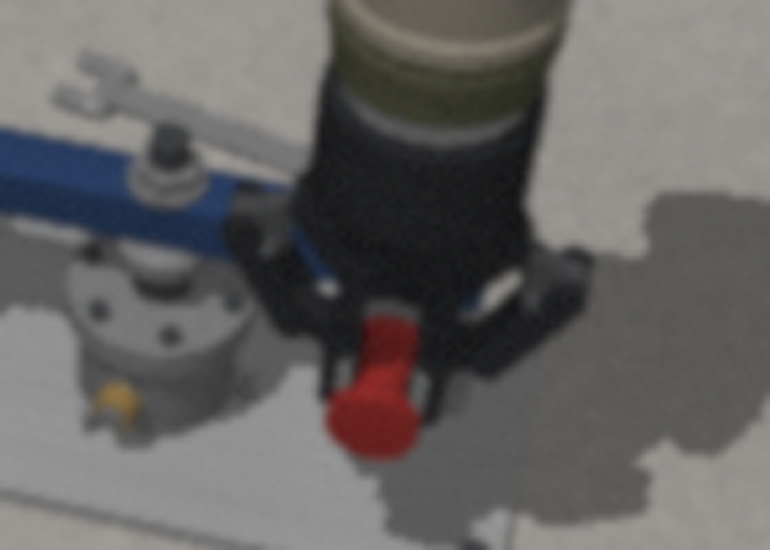

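>>> jog_arm([
  [0.0003, 0.001, 0, 0, 0, 0],
  [0.0003, 0.001, 0, 0, 0, 0],
  [0.0002, 0.001, 0, 0, 0, 0],
  [0.0002, 0.0005, 0, 0, 0, 0],
  [0, 0, 0, 0, 0, 0],
  [0, 0, 0, 0, 0, 0],
  [0, 0, 0, 0, 0, 0],
  [0, 0, 0, 0, 0, 0],
  [0, 0, 0, 0, 0, 0],
  [0, 0, 0, 0, 0, 0],
])

```text
clock: 6.3
tcp_pos: [0.5073, 0.098, 0.1003]
orientation: [0.002, 0.664, 0.748, -0.003]
wrist_force: [3.1, -9.6, 0.7]
finger_gap: 0.02
```

Run:
```python
from h import *
s=get_state();print(s["tcp_pos"],s["wrist_force"],s["ft_torque"],s["finger_gap"])
p0=None;pz=0
for a in np.radians([0,2,4,7,10,13,16,19,22,25,28,31,33.5,35]):
    d=.225*(1-np.cos(a)); print(round(np.degrees(a),1), (np.array([d*.9934,d*.1149,.225*np.sin(a)])*1000).round(1))
```

```text
[0.50725971 0.09803837 0.10030772] [ 3.07323887 -9.62852692  0.70920576] [-1.73749235 -0.54635583 -0.01325422] 0.020029519077499065
0.0 [0. 0. 0.]
2.0 [0.1 0.  7.9]
4.0 [ 0.5  0.1 15.7]
7.0 [ 1.7  0.2 27.4]
10.0 [ 3.4  0.4 39.1]
13.0 [ 5.7  0.7 50.6]
16.0 [ 8.7  1.  62. ]
19.0 [12.2  1.4 73.3]
22.0 [16.3  1.9 84.3]
25.0 [20.9  2.4 95.1]
28.0 [ 26.2   3.  105.6]
31.0 [ 31.9   3.7 115.9]
33.5 [ 37.1   4.3 124.2]
35.0 [ 40.4   4.7 129.1]
```

>>> jog_arm([
  [0, 0, 0.001, 0, 0, 0],
  [0, 0, 0.002, 0, 0, 0],
  [0, 0, 0.002, 0, 0, 0],
  [0, 0, 0.002, 0, 0, 0],
  [0.0001, 0, 0.002, 0, 0, 0],
  [0.0001, 0, 0.002, 0, 0, 0],
  [0.0001, 0, 0.002, 0, 0, 0],
  [0.0001, 0, 0.002, 0, 0, 0],
  [0.0001, 0.0001, 0.001, 0, 0, 0],
  [0, 0, 0, 0, 0, 0],
])

```text
clock: 7.3
tcp_pos: [0.5076, 0.0981, 0.1155]
orientation: [0.002, 0.664, 0.748, -0.003]
wrist_force: [4.9, -9.2, -5.2]
finger_gap: 0.0198
```

Run:
```python
from h import *
import cv2
for n,(x0,x1,y0,y1) in (("side",(240,440,140,260)),):
    im=np.ascontiguousarray(read_camera(n)[:,:,::-1])
    cv2.imwrite(f"pics/{n}4.png",cv2.resize(im[y0:y1,x0:x1],None,fx=4,fy=4,interpolation=cv2.INTER_CUBIC))
s=get_state();print(s["tcp_pos"],s["wrist_force"],s["ft_torque"],s["finger_gap"])
```

```text
[0.50758907 0.0980782  0.11547814] [ 4.67489591 -9.44267329 -3.95211424] [-1.68022821 -0.88186449  0.10652209] 0.019827746147588487
```

View pics/side4.png

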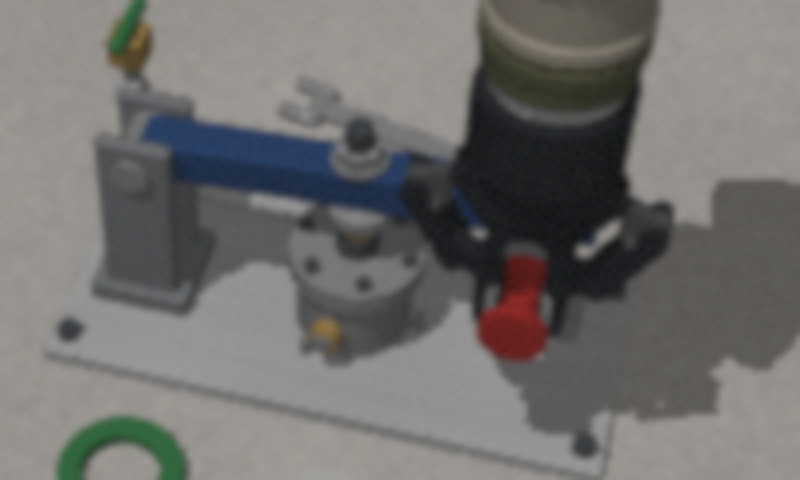

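>>> jog_arm([
  [0.0005, 0.0001, 0.003, 0, 0, 0],
  [0.0006, 0.0001, 0.005, 0, 0, 0],
  [0.0009, 0.0001, 0.007, 0, 0, 0],
  [0.0011, 0.0001, 0.007, 0, 0, 0],
  [0.0014, 0.0001, 0.007, 0, 0, 0],
  [0.0016, 0.0002, 0.007, 0, 0, 0],
  [0.0018, 0.0002, 0.007, 0, 0, 0],
  [0.0022, 0.0002, 0.007, 0, 0, 0],
  [0.0018, 0.0002, 0.005, 0, 0, 0],
  [0.0012, 0.0001, 0.003, 0, 0, 0],
])

```text
clock: 8.35
tcp_pos: [0.5189, 0.0994, 0.173]
orientation: [0.0, 0.664, 0.748, -0.004]
wrist_force: [0.1, -9.7, -3.7]
finger_gap: 0.0195
```

Run:
```python
from h import *
s=get_state();print(s["tcp_pos"],s["wrist_force"],s["ft_torque"],s["finger_gap"])
```

```text
[0.5189122  0.09943534 0.17298446] [ 0.07904696 -9.69827405 -3.69085733] [-1.73160621 -0.11563636 -0.06648451] 0.019489466784753072
```

>>> jog_arm([
  [0.0014, 0.0002, 0.004, 0, 0, 0],
  [0.0022, 0.0003, 0.006, 0, 0, 0],
  [0.0028, 0.0003, 0.007, 0, 0, 0],
  [0.0031, 0.0004, 0.007, 0, 0, 0],
  [0.0034, 0.0004, 0.007, 0, 0, 0],
  [0.0038, 0.0004, 0.007, 0, 0, 0],
  [0.0041, 0.0005, 0.007, 0, 0, 0],
  [0.0038, 0.0004, 0.006, 0, 0, 0],
  [0.0023, 0.0003, 0.0035, 0, 0, 0],
  [0.0014, 0.0002, 0.002, 0, 0, 0],
])

```text
clock: 9.35
tcp_pos: [0.547, 0.1026, 0.2293]
orientation: [-0.0, 0.664, 0.748, -0.005]
wrist_force: [-0.1, -10.6, -3.5]
finger_gap: 0.0198
```

Run:
```python
from h import *
import cv2
for n in("side","top"):
    cv2.imwrite(f"pics/{n}5.png",read_camera(n)[:,:,::-1])
s=get_state();print(s["tcp_pos"],s["wrist_force"],s["ft_torque"],s["finger_gap"],np.abs(s["qvel"]).max(), np.degrees(np.arcsin((s["tcp_pos"][2]-.1003)/.225)))
a=cv2.imread("pics/side5.png")[120:280,230:430]; cv2.imwrite("pics/side5c.png",cv2.resize(a,None,fx=3.75,fy=3.75,interpolation=cv2.INTER_CUBIC))
```

```text
[0.54701608 0.1026326  0.22926707] [-1.44867708 -9.16674959 -2.83426131] [-1.76420368  0.20698605 -0.07909066] 0.020015897275224653 0.011174080025030451 34.972762797008286
```

View pics/side5c.png

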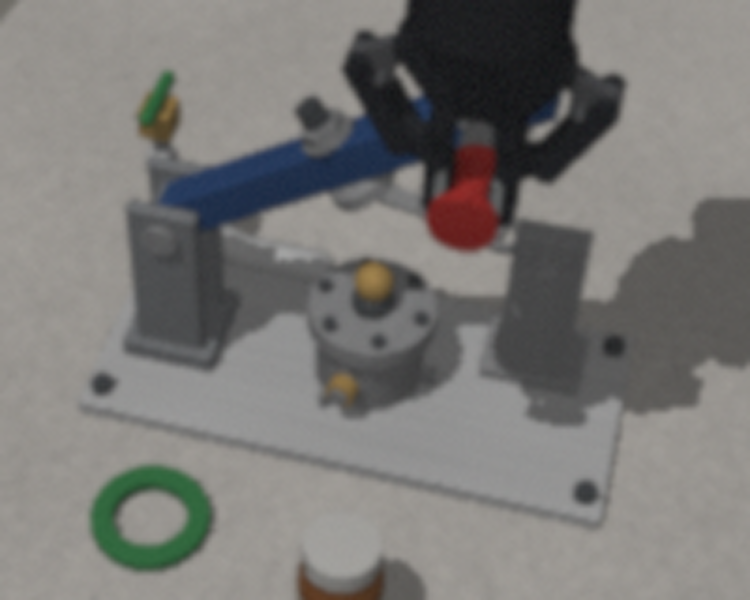

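View pics/top5.png

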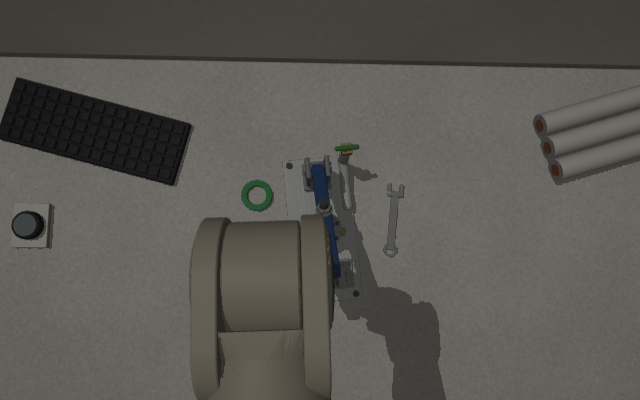

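>>> jog_arm([
  [0, 0, 0, 0, 0, 0],
  [0, 0, 0, 0, 0, 0],
  [0, 0, 0, 0, 0, 0],
  [0, 0, 0, 0, 0, 0],
  [0, 0, 0, 0, 0, 0],
  [0, 0, 0, 0, 0, 0],
  [0, 0, 0, 0, 0, 0],
  [0, 0, 0, 0, 0, 0],
  [0, 0, 0, 0, 0, 0],
  [0, 0, 0, 0, 0, 0],
])

```text
clock: 10.45
tcp_pos: [0.5467, 0.1026, 0.2289]
orientation: [-0.0, 0.664, 0.748, -0.005]
wrist_force: [-0.0, -10.7, -2.8]
finger_gap: 0.0201
```

Run:
```python
from h import *
s=get_state();print(s["tcp_pos"],s["wrist_force"],s["finger_gap"])
if s["tcp_pos"][2]>.225 and .018<s["finger_gap"]<.022: print(hand_in())
```

```text
[0.54671431 0.10259371 0.22892237] [ -0.01605311 -10.67209891  -2.75740998] 0.020084177650996456
the job is handed in; nothing more can be done
None
```

The hold-down arm is open and held up by the red knob at about 35°, with the latch still pulled. I handed the job in at 10.5 s.

**How it went:** I gripped the knob's waist with 35 N and pulled it sideways about 11 mm. The spring force then read about 9.9 N, which means nearly fully pulled. I then lifted it along the hinge arc with the gripper pointing straight down.

**Last checks:**
- **Hold:** the knob is 129 mm higher, which works out to about 34.9°. It stayed steady through a 1 s hold.
- **Grip:** the finger opening reads 20 mm against the 21 mm waist given; the 1 mm difference did not change at any point.
- **Forces:** the wrist reads about 11 N, mostly the latch spring plus the arm's weight, so nothing was pressed hard.
- **Scene:** the last pictures show the cell seated with its ball free. The gasket and spanner are where they were, and the jar stands upright in the side picture. In the last top picture the robot hides the jar, so I could not check its position there.
- **Cameras:** their fixes on the knob differed by about 4 mm. I used the top camera together with the arm's known dimensions, and the grip came out as expected.

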